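# Move the warm vials to the bench rack in reverse order

### The job

Move the four amber vials from the row of blocks on the heater into the empty blue rack, one to a pocket, in reverse order: the vial at the left end of the heater's row goes to the right end of the rack, the next one to the pocket beside it, and so on (left and right as seen from the robot). Keep every vial upright and set it down gently on the pocket's floor.

Things in the scene. Friction and masses are not known exactly. Their poses are not given: they have to be found in the camera images.
- vial_tall: Loose amber glass vial, round, 28 mm across, about 50 g, 92 mm tall overall: straight glass to 66 mm, narrow black screw cap 19 mm across. Origin: centre of its underside, z up along the vial. At the start it stands upright in its own block on the heater, in no fixed order along the row; seated there its underside is 70 mm above the table.
- vial_short: Loose amber glass vial, round, 28 mm across, about 50 g, 64 mm tall overall, the shortest: straight glass to 46 mm, black screw cap 24 mm across. Origin: centre of its underside, z up along the vial. At the start it stands upright in its own block on the heater, in no fixed order along the row; seated there its underside is 70 mm above the table.
- vial_dropper: Loose amber glass vial, round, 28 mm across, about 50 g, 92 mm tall overall: straight glass to 48 mm, black collar 20 mm across and above it, from 68 mm up, a thin rubber dropper bulb 12 mm across. Origin: centre of its underside, z up along the vial. At the start it stands upright in its own block on the heater, in no fixed order along the row; seated there its underside is 70 mm above the table.
- vial_widecap: Loose amber glass vial, round, 28 mm across, about 50 g, 74 mm tall overall: straight glass to 50 mm, thick black cap 31 mm across (slightly wider than the glass) from 58 to 74 mm. Origin: centre of its underside, z up along the vial. At the start it stands upright in its own block on the heater, in no fixed order along the row; seated there its underside is 70 mm above the table.
- block_tall: Fixed aluminium block, 46 x 46 x 30 mm, with a round recess 32 mm wide and 15 mm deep in its top; it is the one in which vial_tall stands at the start and it stays there, so it records that vial's starting place. Origin: centre of its underside, 55 mm above the table.
- block_short: Fixed aluminium block, 46 x 46 x 30 mm, with a round recess 32 mm wide and 15 mm deep in its top; it is the one in which vial_short stands at the start and it stays there, so it records that vial's starting place. Origin: centre of its underside, 55 mm above the table.
- block_dropper: Fixed aluminium block, 46 x 46 x 30 mm, with a round recess 32 mm wide and 15 mm deep in its top; it is the one in which vial_dropper stands at the start and it stays there, so it records that vial's starting place. Origin: centre of its underside, 55 mm above the table.
- block_widecap: Fixed aluminium block, 46 x 46 x 30 mm, with a round recess 32 mm wide and 15 mm deep in its top; it is the one in which vial_widecap stands at the start and it stays there, so it records that vial's starting place. Origin: centre of its underside, 55 mm above the table.
- heater: Fixed white dry-block heater, 150 mm (x) by 260 mm (y) by 55 mm high, with control panel on its front. Origin: centre of its underside on the table; y axis along its length towards its left end as seen from the robot. The four blocks stand in a row on its top at x = +20 mm and y = -84, -28, +28, +84 mm in its frame. It may be turned up to 0.3 rad and stand left or right of the rack.
- rack: Fixed blue bench rack, empty at first, 64 (x) by 221 mm (y): four open pockets in a row along its y axis, centres at x = 0, y = -76.5, -25.5, +25.5, +76.5 mm; +y is its left end seen from the robot. Origin: centre of underside, on the table. Pockets 46 x 46 mm inside, floor 35 mm above the table, 5 mm walls rising 15 mm above the floor, as do the end plates. Turned up to 0.3 rad.

How it is judged:
At the end, for the whole second after the job is handed in: Each vial stands released, at rest and upright (within 0.12 rad) in the rack pocket mirroring its start (1st from the left on the heater = 1st from the right in the rack, and so on), within 12 mm of the pocket's centre in x and y, its underside within 6 mm of the pocket's floor (((y of block_tall in the frame of heater between -0.104 and -0.064 m and y of vial_tall in the frame of rack between 0.0645 and 0.0885 m) or (y of block_tall in the frame of heater between -0.048 and -0.008 m and y of vial_tall in the frame of rack between 0.0135 and 0.0375 m) or (y of block_tall in the frame of heater between 0.008 and 0.048 m and y of vial_tall in the frame of rack between -0.0375 and -0.0135 m) or (y of block_tall in the frame of heater between 0.064 and 0.104 m and y of vial_tall in the frame of rack between -0.0885 and -0.0645 m)) and x of vial_tall in the frame of rack between -0.012 and 0.012 m and z of vial_tall in the frame of rack between 0.03 and 0.041 m and angle between each of vial_tall, vial_short, vial_dropper, vial_widecap's own z axis and vertical below 0.12 rad and linear speed of each of vial_tall, vial_short, vial_dropper, vial_widecap below 0.02 m/s and angular speed of each of vial_tall, vial_short, vial_dropper, vial_widecap below 0.3 rad/s and ((y of block_short in the frame of heater between -0.104 and -0.064 m and y of vial_short in the frame of rack between 0.0645 and 0.0885 m) or (y of block_short in the frame of heater between -0.048 and -0.008 m and y of vial_short in the frame of rack between 0.0135 and 0.0375 m) or (y of block_short in the frame of heater between 0.008 and 0.048 m and y of vial_short in the frame of rack between -0.0375 and -0.0135 m) or (y of block_short in the frame of heater between 0.064 and 0.104 m and y of vial_short in the frame of rack between -0.0885 and -0.0645 m)) and x of vial_short in the frame of rack between -0.012 and 0.012 m and z of vial_short in the frame of rack between 0.03 and 0.041 m and ((y of block_dropper in the frame of heater between -0.104 and -0.064 m and y of vial_dropper in the frame of rack between 0.0645 and 0.0885 m) or (y of block_dropper in the frame of heater between -0.048 and -0.008 m and y of vial_dropper in the frame of rack between 0.0135 and 0.0375 m) or (y of block_dropper in the frame of heater between 0.008 and 0.048 m and y of vial_dropper in the frame of rack between -0.0375 and -0.0135 m) or (y of block_dropper in the frame of heater between 0.064 and 0.104 m and y of vial_dropper in the frame of rack between -0.0885 and -0.0645 m)) and x of vial_dropper in the frame of rack between -0.012 and 0.012 m and z of vial_dropper in the frame of rack between 0.03 and 0.041 m and ((y of block_widecap in the frame of heater between -0.104 and -0.064 m and y of vial_widecap in the frame of rack between 0.0645 and 0.0885 m) or (y of block_widecap in the frame of heater between -0.048 and -0.008 m and y of vial_widecap in the frame of rack between 0.0135 and 0.0375 m) or (y of block_widecap in the frame of heater between 0.008 and 0.048 m and y of vial_widecap in the frame of rack between -0.0375 and -0.0135 m) or (y of block_widecap in the frame of heater between 0.064 and 0.104 m and y of vial_widecap in the frame of rack between -0.0885 and -0.0645 m)) and x of vial_widecap in the frame of rack between -0.012 and 0.012 m and z of vial_widecap in the frame of rack between 0.03 and 0.041 m); the robot touches nothing.
It fails at once if a vial is tipped more than 35 degrees (angle between any of vial_tall, vial_short, vial_dropper, vial_widecap's own z axis and vertical above 0.61 rad).
It fails at once if a vial is dropped (moves faster than 0.7 m/s with no finger touching it: a fall of about 25 mm) ((linear speed of vial_tall above 0.7 m/s and contact force between vial_tall and the fingers below 0.01 N) or (linear speed of vial_short above 0.7 m/s and contact force between vial_short and the fingers below 0.01 N) or (linear speed of vial_dropper above 0.7 m/s and contact force between vial_dropper and the fingers below 0.01 N) or (linear speed of vial_widecap above 0.7 m/s and contact force between vial_widecap and the fingers below 0.01 N)).
It also fails if it takes over 120 s, if anything falls off the work surface, if the arm or the gripper's body presses on something with over 40 N, if the wrist force passes 120 N, or if a joint passes its speed limit or range.

### The arm

A 6-joint arm with a two-finger parallel gripper is mounted at the origin on the work surface. World frame = base frame: x ahead of the robot, y to its left, z up, the work surface at z = 0. Lengths are in m, angles in rad, forces in N, time in s.
With the tool pointing down it reaches from about 0.3 to 0.875 m from the base axis. Payload 6.4 kg.
Tool frame: the origin (TCP) lies on the front face of the gripper's body, between the roots of the fingers; the fingertips stand 64 mm ahead of it and the grasp point (between the pads) lies 45 mm ahead of it; z points along the fingers, y is the line along which they close (so a half turn about z gives the same grasp; the last joint's range is limited). The gripper opens to 88 mm and grips with 3 to 60 N. Pads are 18 mm wide; open, the fingers measure 123 mm over their backs; the gripper's body (75 mm by 187 mm) begins 45 mm behind the grasp point.
Start: joints at [1.027, 0.181, 1.607, -0, 1.354, -0.206], TCP at [0.191, 0.543, 0.303] pointing down, gripper open.
Joint ranges: [-2.99, 2.99], [-0.89, 2.07], [0.3, 2.58], [-1.14, 4.28], [0, 2.63], [-3.12, 3.12]. Speed limits (rad/s): [2.57, 2.57, 3.01, 3.14, 3.14, 3.14].

### API

Orientations are given as a unit quaternion [w, x, y, z].
In Python, from plant import get_state, capture, hand_in gives the robot as it stands.
- The arm moves only by the tool servo_tool, never from a script. Its argument "moves" is a list of rows, each a list of 7 numbers: the shift along the tool's x, y, z in m, then the turn, a rotation vector about the tool's x, y, z in rad, then the opening, from 0 (shut) to 1 (fully open). A call has 1 to 8 rows; each row is the pose to reach, as a shift and turn from the pose commanded when the call began, along the tool's axes at that moment; what a row does not reach only later rows make up. A row lasts 1/8 s, in which the tool goes at most 62.5 mm and 10.7 degrees, less where a joint would pass 70% of its speed; a pose out of reach is approached as far as the arm can. A call with a gripper value outside its range is refused whole. The fingers move at their own pace and stop on an object; the grip force is fixed at half the most. Time passes only in rows, so rows that repeat a pose let the fingers close. It gives the time, the measured TCP pose, the force, the opening and the grip force at its end, in the units of the state.
- get_state(): the state, without advancing time (a new reading comes with each control period).
- capture(name): name is "scene" or "top" or "wrist"; returns a dict with "img" (480x640x3 uint8, red, green, blue), "intrinsics" (3x3 intrinsics, pixels), "k1" (the pictures are not rectified: a ray, as slopes to the right and down, at radius r is drawn at 1 + k1 r^2 times it, then the intrinsics apply), "R" (3x3) and "t" (3): a world point X has camera coordinates R X + t. Camera axes: x right, y down, z forward; pixel columns grow to the right and rows downward; lengths in m; the calibration is good to about 2 mm. A picture is of the moment at which its call begins. There is no depth.
- hand_in(): hands the job in; it is judged then, once.
The state is a dict: "time": time; "joints": joint angles; "qvel": joint speeds; "joint_torque": joint torques, N m; "tcp_pos": TCP position; "tool_rot": TCP orientation; "contact_force": force on the tool from outside, world axes, zero at the start; "torque": the same for the moment, N m; "finger_gap": opening from 0.0 (shut) to 1.0 (fully open); "finger_force": force on a finger pad.
Only numpy, scipy, OpenCV 4.12 (cv2) and the standard library are available. Lean on these libraries where they do the work, as an engineer would, in place of code of your own. Each camera call takes 0.05 s, during which the arm holds its last target. There are 200 camera calls.

## Working session

There is one attempt and no reset: what is moved stays moved. The work goes in short steps, Python scripts to look and compute and a tool call to move; the robot and the scene stay as the last step left them, time stands still between calls to the robot, and variables do not carry over. Pictures are saved under pics/ and viewed, at most 14 in all, crops included, and the job is handed in when it is done.

Besides the shell and the picture viewer there is one more tool, called after "Call:" by a JSON object that holds its "method" and its "body", one argument or row to a line. servo_tool: Moves the arm, as the interface text tells. Its arguments: {"type":"object","properties":{"moves":{"type":"array"}},"required":["moves"]}

```bash
mkdir -p pics; ls; cat > h.py <<'E'
import numpy as np, cv2
from plant import get_state, capture
def grab(n,f):
    c=capture(n); cv2.imwrite('pics/'+f,c['img'][:,:,::-1]); np.savez('pics/'+f[:-4]+'.npz',**c); return c
def load(f): return dict(np.load('pics/'+f+'.npz'))
def ray(c,uv):
    K=c['intrinsics'];k=float(c['k1'])
    p=cv2.undistortPoints(np.array([[uv]],float),K,np.array([k,0,0,0.]))[0,0]
    return -c['R'].T@c['t'], c['R'].T@np.array([p[0],p[1],1])
def onz(c,uv,z):
    o,d=ray(c,uv); return o+d*(z-o[2])/d[2]
def tri(*cu):
    A=0;b=0;L=[]
    for c,uv in cu:
        o,d=ray(c,uv); d=d/np.linalg.norm(d); P=np.eye(3)-np.outer(d,d); A=A+P;b=b+P@o;L.append((o,P))
    x=np.linalg.solve(A,b); return x,[float(np.linalg.norm(P@(x-o))) for o,P in L]
def proj(c,X):
    return cv2.projectPoints(np.array(X,float).reshape(-1,1,3),cv2.Rodrigues(c['R'])[0],c['t'],c['intrinsics'],np.array([float(c['k1']),0,0,0]))[0][:,0]
E
python3 - <<'E'
from h import *
for n in('scene','top','wrist'):
    c=grab(n,n+'0.png'); print(n,-c['R'].T@c['t'],c['R'][2],c['intrinsics'][0,0],c['k1'])
print(get_state())
a=[cv2.imread(f'pics/{n}0.png') for n in('scene','top')]
E
```

```text
pics
scene [0.9814426  0.57448102 0.68134016] [-0.46036194 -0.62760069 -0.62784094] 556.0747067743306 -0.0009962259241593717
top [0.41710078 0.01030293 0.94593138] [ 0.14302696 -0.01590006 -0.98959107] 455.77758093619116 0.02936501119369492
wrist [0.11861571 0.56675639 0.38524463] [ 0.27712031 -0.09809161 -0.95581503] 410.0204783808348 -0.0499238993367253
{'time': 0.15, 'joints': array([ 1.02664303e+00,  1.81356214e-01,  1.60770411e+00, -5.56468881e-05,
        1.35380546e+00, -2.06339281e-01]), 'qvel': array([ 0.0003213 , -0.0015784 , -0.00270808, -0.00072443, -0.00113601,
       -0.00201897]), 'joint_torque': array([ 5.37203650e-04, -4.34225285e+01, -3.42175198e+01,  7.02754688e-02,
        3.55810637e-02, -7.32793751e-05]), 'tcp_pos': array([0.19042862, 0.54223317, 0.30206089]), 'tool_rot': array([-2.08025226e-04,  1.68099056e-01,  9.85769903e-01, -6.02227629e-04]), 'contact_force': array([ 0.1984495 ,  0.21711903, -0.17461322]), 'torque': array([-0.02419224, -0.03591458, -0.02518836]), 'finger_force': 0.0, 'finger_gap': 1.0009681367951997}
```

View pics/top0.png

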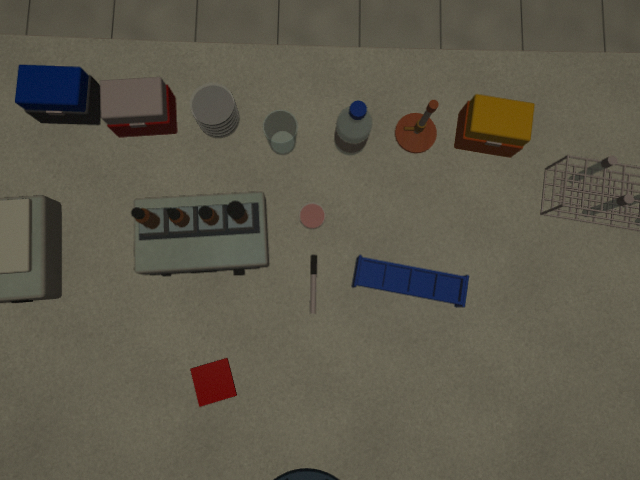

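View pics/scene0.png

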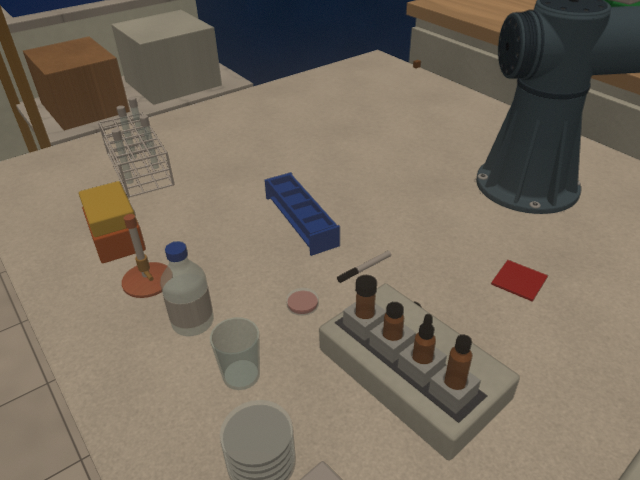

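Top view: the heater is left, with the vial row at pixels (147,217), (178,217), (208,215), (238,212). The rack is at the centre, about (411,281). The scene view gives the left-to-right order as tall (460,345), dropper (425,335), short (394,320), widecap (367,295). I'll crop in to get precise points.

```bash
python3 - <<'E'
from h import *
t=cv2.imread('pics/top0.png')[195:245,125:265]; s=cv2.imread('pics/scene0.png')[270:410,340:490]
w=cv2.imread('pics/wrist0.png')
a=cv2.resize(t,None,fx=4,fy=4,interpolation=3)
b=cv2.resize(s,None,fx=2.6,fy=2.6,interpolation=3)
can=np.zeros((570,800,3),np.uint8); can[:200,:560]=a; can[200:200+b.shape[0],:b.shape[1]]=b
ww=cv2.resize(w,(400,300)); can[210:510,400:800]=ww
cv2.imwrite('pics/comp1.png',can)
c=load('top0'); hsv=cv2.cvtColor(cv2.imread('pics/top0.png'),cv2.COLOR_BGR2HSV)
m=cv2.inRange(hsv,(108,120,40),(128,255,255)); m[:230]=0
n,l,st,ce=cv2.connectedComponentsWithStats(m); i=1+st[1:,4].argmax(); print(st[i],ce[i])
r=cv2.minAreaRect(np.argwhere(l==i)[:,::-1].astype(np.float32)); print(r)
for z in(0.05,): 
    P=[onz(c,p,z) for p in cv2.boxPoints(r)]; print(np.round(P,4)); print([np.linalg.norm(P[k]-P[k-1]).round(4) for k in range(4)],np.mean(P,0))
E
```

```text
[ 354  256  115   51 3120] [410.62083333 280.56410256]
((411.1538391113281, 280.9364929199219), (112.80486297607422, 30.590234756469727), 10.397334098815918)
[[ 0.4634 -0.0824  0.05  ]
 [ 0.5231 -0.0929  0.05  ]
 [ 0.4877 -0.3121  0.05  ]
 [ 0.4286 -0.2995  0.05  ]]
[np.float64(0.2198), np.float64(0.0606), np.float64(0.222), np.float64(0.0603)] [ 0.47569029 -0.19673575  0.05      ]
```

View pics/comp1.png

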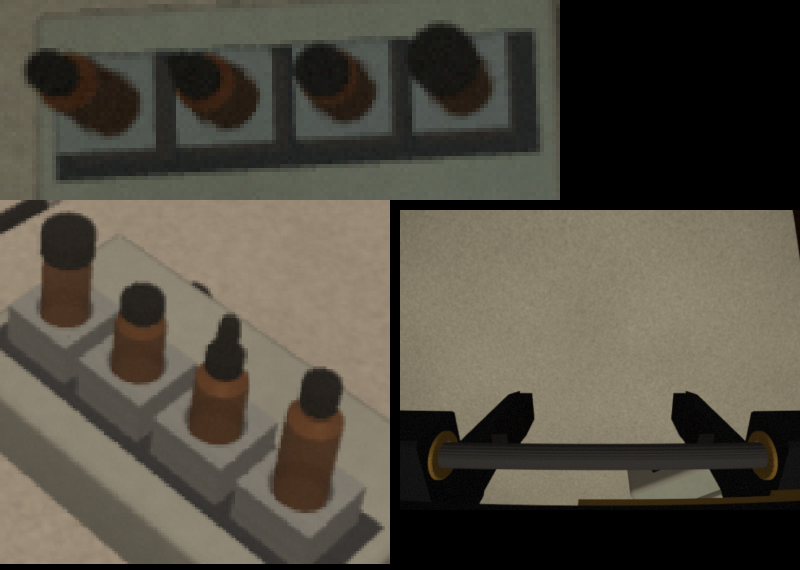

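The composite shows clearly that, left to right, the order is tall, dropper, short, widecap. I'll triangulate the cap tops and block corners between top and scene.

```bash
python3 - <<'E'
from h import *
t=load('top0');s=load('scene0')
for n,a,b in [('tall',(42,68),(320,378)),('drop',(185,66),(230,320)),('short',(318,66),(142,297)),('wide',(440,46),(68,228)),('bTall-x+y',(57,152),(362,488)),('bTall+x-y',(153,55),(232,483)),('bDrop+x-y',(271,50),(155,425)),('bShort+x-y',(390,45),(78,372)),('bDrop -x+y',(177,144),(275,428))]:
    x,r=tri((t,(125+a[0]/4,195+a[1]/4)),(s,(340+b[0]/2.6,270+(b[1]-200)/2.6))); print(n,x.round(4),np.round(r,4))
# rack corners by scene
hsv=cv2.cvtColor(cv2.imread('pics/scene0.png'),cv2.COLOR_BGR2HSV)
m=cv2.inRange(hsv,(105,120,40),(128,255,255)); m[:160]=0;m[:,:250]=0
n,l,st,ce=cv2.connectedComponentsWithStats(m); i=1+st[1:,4].argmax(); print(st[i])
p=cv2.convexHull(np.argwhere(l==i)[:,::-1].astype(np.int32)); print(cv2.approxPolyDP(p,4,True)[:,0].tolist())
can=np.zeros((570,800,3),np.uint8)
a=cv2.resize(cv2.imread('pics/top0.png')[250:312,345:475],None,fx=4,fy=4,interpolation=3); can[:248,:520]=a
b=cv2.resize(cv2.imread('pics/scene0.png')[170:255,258:345],None,fx=3.7,fy=3.7,interpolation=3);can[250:250+b.shape[0],:b.shape[1]]=b
cv2.imwrite('pics/comp2.png',can)
E
```

```text
tall [0.5776 0.3067 0.1639] [0.0008 0.0008]
drop [0.5804 0.249  0.1571] [0.0009 0.0009]
short [0.5872 0.1957 0.1346] [0.0001 0.0001]
wide [0.5939 0.1403 0.1476] [0.0013 0.0013]
bTall-x+y [0.5534 0.3275 0.0836] [0.0005 0.0005]
bTall+x-y [0.6021 0.2856 0.0827] [0.001 0.001]
bDrop+x-y [0.606  0.2315 0.0791] [0.0001 0.0001]
bShort+x-y [0.6112 0.1754 0.0743] [0.0001 0.0001]
bDrop -x+y [0.5587 0.2726 0.0813] [0. 0.]
[ 265  173   74   63 1187]
[[338, 226], [309, 235], [265, 180], [290, 173]]
```

View pics/comp2.png

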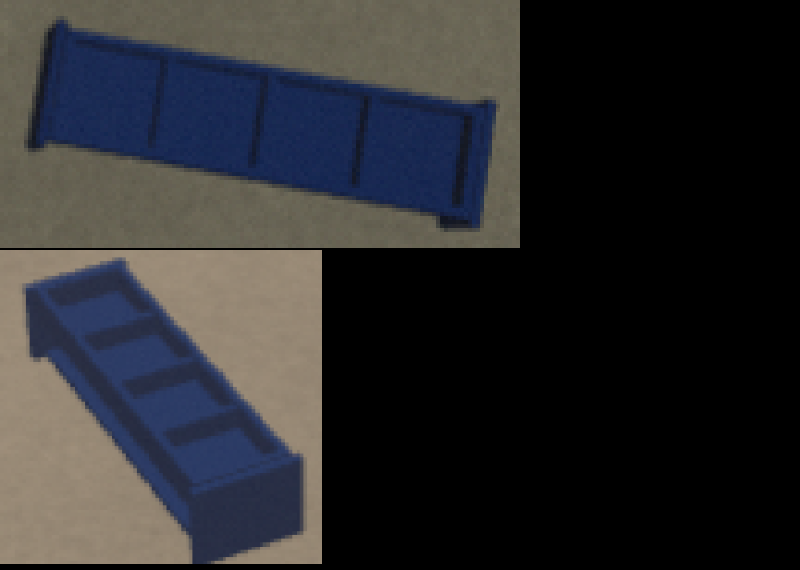

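The rack crop shows the four pockets and the end-plate corners clearly. I'll triangulate those corners.

```bash
python3 - <<'E'
from h import *
t=load('top0');s=load('scene0')
X=[]
for n,a,b in [('L+x',(63,23),(191,490)),('L-x',(43,148),(301,457)),('R+x',(494,100),(25,286)),('R-x',(481,227),(124,261))]:
    x,r=tri((t,(345+a[0]/4-.4,250+a[1]/4-.4)),(s,(258+b[0]/3.7-.4,170+(b[1]-250)/3.7-.4))); X.append(x);print(n,x.round(4),np.round(r,4))
X=np.array(X)
print('lenL,R,+x,-x',[np.linalg.norm(X[i]-X[j]).round(4) for i,j in((0,1),(2,3),(0,2),(1,3))])
C=X.mean(0);d=(X[0]+X[1]-X[2]-X[3])[:2];print(C,'yaw',np.arctan2(-d[0],d[1]))
x=(X[0]+X[2]-X[1]-X[3])[:2];print('yaw2',np.arctan2(x[1],x[0]))
E
```

```text
L+x [ 0.5243 -0.0971  0.0512] [0.0007 0.0007]
L-x [ 0.4623 -0.0877  0.0489] [0.0005 0.0005]
R+x [ 0.4903 -0.3087  0.0527] [0.0001 0.0001]
R-x [ 0.428  -0.3012  0.0495] [0.0005 0.0005]
lenL,R,+x,-x [np.float64(0.0627), np.float64(0.0629), np.float64(0.2143), np.float64(0.2163)]
[ 0.47623385 -0.19866463  0.05059556] yaw -0.15930137057194815
yaw2 -0.13501841482888857
```

```bash
cat >> h.py <<'E'
from scipy.spatial.transform import Rotation as Ro
def goal(xyz,yaw):
    """tool-axes shift and turn to put TCP at xyz, pointing down, tool y at world angle yaw"""
    s=get_state(); q=s['tool_rot']; R=Ro.from_quat([q[1],q[2],q[3],q[0]])
    y=np.array([np.cos(yaw),np.sin(yaw),0]);z=np.array([0,0,-1.]);T=Ro.from_matrix(np.c_[np.cross(y,z),y,z])
    print('t',round(s['time'],2),'tcp',s['tcp_pos'].round(4),'yaw',np.arctan2(*R.as_matrix()[[1,0],1]).round(3),'gap',round(s['finger_gap'],3),'| shift',R.inv().apply(np.array(xyz)-s['tcp_pos']).round(4),'turn',(R.inv()*T).as_rotvec().round(4),'j6',s['joints'][5].round(2))
E
python3 -c "
from h import *
goal([.57,.2,.33],.1)"
```

```text
t 0.15 tcp [0.1904 0.5422 0.3021] yaw 1.233 gap 1.001 | shift [-0.4715 -0.1971 -0.0278] turn [-1.200e-03  5.000e-04  1.133e+00] j6 -0.21
```

Call:
{"method": "servo_tool", "body": {
  "moves": [
    [-0.47, -0.197, -0.028, 0, 0, 1.13, 0.8],
    [-0.47, -0.197, -0.028, 0, 0, 1.13, 0.8],
    [-0.47, -0.197, -0.028, 0, 0, 1.13, 0.8],
    [-0.47, -0.197, -0.028, 0, 0, 1.13, 0.8],
    [-0.47, -0.197, -0.028, 0, 0, 1.13, 0.8],
    [-0.47, -0.197, -0.028, 0, 0, 1.13, 0.8],
    [-0.47, -0.197, -0.028, 0, 0, 1.13, 0.8],
    [-0.47, -0.197, -0.028, 0, 0, 1.13, 0.8]
  ]
}}

```text
time: 1.15
tcp_pos: [0.5622, 0.2062, 0.3301]
tool_rot: [-0.0, 0.67, 0.742, -0.0]
contact_force: [0.7, 1.3, -0.2]
finger_gap: 0.8
finger_force: 0.0
```

```bash
python3 -c "
from h import *
goal([.57,.2,.33],.1)"
```

```text
t 1.15 tcp [0.5622 0.2062 0.3301] yaw 0.103 gap 0.8 | shift [-0.007   0.0071  0.0001] turn [-0.0002 -0.0002  0.0028] j6 0.05
```

Call:
{"method": "servo_tool", "body": {
  "moves": [
    [0, 0, 0, 0, 0, 0, 0.8],
    [0, 0, 0, 0, 0, 0, 0.8]
  ]
}}

```text
time: 1.4
tcp_pos: [0.5605, 0.2079, 0.3295]
tool_rot: [-0.001, 0.67, 0.742, -0.0]
contact_force: [-0.2, 0.6, -0.2]
finger_gap: 0.8
finger_force: 0.0
```

```bash
python3 -c "
from h import *
c=grab('wrist','w1.png'); print(-c['R'].T@c['t'])
goal([.57,.08,.33],.1)"
```

```text
[0.55264768 0.28266062 0.41281054]
t 1.45 tcp [0.5601 0.2086 0.3296] yaw 0.104 gap 0.8 | shift [-0.1289 -0.0035 -0.0004] turn [-0.0013 -0.0004  0.0037] j6 0.05
```

Call:
{"method": "servo_tool", "body": {
  "moves": [
    [-0.06, 0, 0, 0, 0, 0, 0.8],
    [-0.12, 0, 0, 0, 0, 0, 0.8],
    [-0.12, 0, 0, 0, 0, 0, 0.8],
    [-0.12, 0, 0, 0, 0, 0, 0.8]
  ]
}}

```text
time: 1.95
tcp_pos: [0.5727, 0.0899, 0.3302]
tool_rot: [-0.0, 0.669, 0.743, 0.0]
contact_force: [0.6, 0.2, -0.2]
finger_gap: 0.796
finger_force: 0.0
```

```bash
python3 -c "
from h import *
c=grab('wrist','w2.png'); print(-c['R'].T@c['t'])
a=[cv2.imread('pics/w%d.png'%i)[:470] for i in(1,2)]
cv2.imwrite('pics/comp3.png',cv2.resize(np.vstack(a),None,fx=.635,fy=.635,interpolation=3))
goal([.57,.08,.33],.1)"
```

```text
[0.56457809 0.16461451 0.41359366]
t 2.0 tcp [0.5728 0.0903 0.3302] yaw 0.105 gap 0.802 | shift [-0.01   -0.0038  0.0002] turn [ 0.     -0.0006  0.005 ] j6 -0.15
```

View pics/comp3.png

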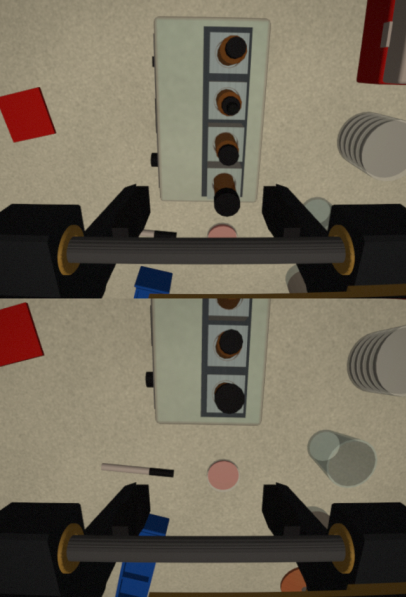

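Both wrist views show the vial row: in w1 the caps are at about (371,74), (364,164), (357,239), (357,316), and in w2 short is at (364,68) and wide at (361,157). I'll take cap blobs and cast rays.

```bash
python3 - <<'E'
from h import *
def cap(f,p,th=48):
    c=load(f); g=cv2.GaussianBlur(c['img'].max(2),(3,3),0)
    m=np.uint8(g<th); m2=np.zeros_like(m); cv2.circle(m2,p,34,1,-1)
    n,l,st,ce=cv2.connectedComponentsWithStats(m&m2,connectivity=4)
    i=l[p[1],p[0]] or 1+st[1:,4].argmax()
    (x,y),r=cv2.minEnclosingCircle(np.argwhere(l==i)[:,::-1].astype(np.float32))
    print(f,p,'cen',ce[i].round(1),'area',st[i,4],'box',st[i,:4],'circ',round(x,1),round(y,1),round(r,1)); return c,ce[i],(x,y)
h={'tall':.162,'drop':.162,'short':.134,'wide':.144}
a={}
for n,p in [('tall',(371,74)),('drop',(364,164)),('short',(357,239)),('wide',(357,316))]:
    a[n]=cap('w1',p); print(n,onz(a[n][0],a[n][1],h[n]).round(4))
for n,p in [('short',(364,68)),('wide',(361,157))]:
    b=cap('w2',p); print(n,onz(b[0],b[1],h[n]).round(4)); x,r=tri((a[n][0],a[n][1]),(b[0],b[1])); print('tri',x.round(4),np.round(r,4))
E
```

```text
w1 (371, 74) cen [370.5  75. ] area 881 box [354  58  34  35] circ 370.2 74.9 17.3
tall [0.5769 0.3069 0.162 ]
w1 (364, 164) cen [363. 166.] area 674 box [349 152  29  29] circ 362.8 166.0 14.8
drop [0.5792 0.2547 0.162 ]
w1 (357, 239) cen [359.1 243.6] area 863 box [343 227  33  34] circ 359.0 243.7 16.9
short [0.5866 0.1968 0.134 ]
w1 (357, 316) cen [356.6 317.1] area 1465 box [337 295  40  45] circ 356.2 317.0 22.8
wide [0.5909 0.1438 0.144 ]
w2 (364, 68) cen [363.1  68.4] area 1116 box [345  49  37  39] circ 363.5 68.5 19.6
short [0.5867 0.1953 0.134 ]
tri [0.587  0.1957 0.1304] [0. 0.]
w2 (361, 157) cen [360.9 157.1] area 1777 box [338 134  48  49] circ 360.9 157.0 25.1
wide [0.5915 0.1403 0.144 ]
tri [0.5922 0.1396 0.1358] [0.0002 0.0002]
```

```bash
python3 -c "
from h import *
goal([.577,.307,.25],.09)"
```

```text
t 2.0 tcp [0.5728 0.0903 0.3302] yaw 0.105 gap 0.802 | shift [0.215  0.0269 0.0804] turn [ 0.     -0.0006  0.015 ] j6 -0.15
```

Call:
{"method": "servo_tool", "body": {
  "moves": [
    [0.055, 0.007, 0.02, 0, 0, 0.004, 0.8],
    [0.11, 0.014, 0.04, 0, 0, 0.008, 0.8],
    [0.165, 0.02, 0.06, 0, 0, 0.012, 0.8],
    [0.215, 0.027, 0.08, 0, 0, 0.015, 0.8],
    [0.215, 0.027, 0.08, 0, 0, 0.015, 0.8],
    [0.215, 0.027, 0.08, 0, 0, 0.015, 0.8],
    [0.215, 0.027, 0.08, 0, 0, 0.015, 0.8]
  ]
}}

```text
time: 2.88
tcp_pos: [0.5783, 0.3048, 0.2511]
tool_rot: [0.0, 0.675, 0.737, 0.001]
contact_force: [-0.7, 0.5, 1.6]
finger_gap: 0.801
finger_force: 0.0
```

```bash
python3 -c "
from h import *
goal([.577,.307,.17],.09)"
```

```text
t 2.88 tcp [0.5783 0.3048 0.2511] yaw 0.088 gap 0.801 | shift [ 0.0023 -0.0012  0.0811] turn [ 0.0014 -0.0001 -0.0023] j6 0.22
```

Call:
{"method": "servo_tool", "body": {
  "moves": [
    [0.002, -0.001, 0.04, 0, 0, 0, 0.8],
    [0.002, -0.001, 0.081, 0, 0, 0, 0.8],
    [0.002, -0.001, 0.081, 0, 0, 0, 0.8],
    [0.002, -0.001, 0.081, 0, 0, 0, 0.5],
    [0.002, -0.001, 0.081, 0, 0, 0, 0.2],
    [0.002, -0.001, 0.081, 0, 0, 0, 0.2],
    [0.002, -0.001, 0.081, 0, 0, 0, 0.2],
    [0.002, -0.001, 0.081, 0, 0, 0, 0.2]
  ]
}}

```text
time: 3.88
tcp_pos: [0.5771, 0.3071, 0.1696]
tool_rot: [0.0, 0.675, 0.738, 0.0]
contact_force: [-0.7, -0.4, 1.8]
finger_gap: 0.307
finger_force: 30.0
```

Call:
{"method": "servo_tool", "body": {
  "moves": [
    [0, 0, -0.015, 0, 0, 0, 0.2],
    [0, 0, -0.04, 0, 0, 0, 0.2],
    [0, 0, -0.09, 0, 0, 0, 0.2],
    [0, 0, -0.13, 0, 0, 0, 0.2],
    [0, 0, -0.13, 0, 0, 0, 0.2],
    [0, 0, -0.13, 0, 0, 0, 0.2]
  ]
}}

```text
time: 4.62
tcp_pos: [0.5765, 0.3069, 0.2988]
tool_rot: [-0.0, 0.675, 0.738, -0.0]
contact_force: [0.6, -0.3, -0.7]
finger_gap: 0.307
finger_force: 30.0
```

```bash
python3 -c "
from h import *
goal([.467,-.12,.32],-.16)
e=np.array([.159,.987]);C=np.array([.4762,-.197]);
for k in(-76.5,-25.5,25.5,76.5): print((C+e*k/1000).round(4))
goal([*(C-e*.0765),.26],-.16)"
```

```text
t 4.62 tcp [0.5765 0.3069 0.2988] yaw 0.088 gap 0.307 | shift [-0.4156 -0.1467 -0.021 ] turn [-0.0006  0.0003  0.248 ] j6 0.22
[ 0.464  -0.2725]
[ 0.4721 -0.2222]
[ 0.4803 -0.1718]
[ 0.4884 -0.1215]
t 4.62 tcp [0.5765 0.3069 0.2988] yaw 0.088 gap 0.307 | shift [-0.5673 -0.163   0.039 ] turn [-0.0006  0.0003  0.248 ] j6 0.22
```

Call:
{"method": "servo_tool", "body": {
  "moves": [
    [-0.055, -0.018, -0.01, 0, 0, 0.03, 0.2],
    [-0.11, -0.036, -0.02, 0, 0, 0.06, 0.2],
    [-0.165, -0.054, -0.02, 0, 0, 0.1, 0.2],
    [-0.22, -0.072, -0.02, 0, 0, 0.13, 0.2],
    [-0.275, -0.09, -0.02, 0, 0, 0.16, 0.2],
    [-0.33, -0.108, -0.02, 0, 0, 0.2, 0.2],
    [-0.385, -0.126, -0.02, 0, 0, 0.23, 0.2],
    [-0.426, -0.14, -0.02, 0, 0, 0.248, 0.2]
  ]
}}

```text
time: 5.62
tcp_pos: [0.4734, -0.1313, 0.3173]
tool_rot: [-0.002, 0.762, 0.648, -0.001]
contact_force: [0.2, 0.1, -0.2]
finger_gap: 0.307
finger_force: 30.0
```

Call:
{"method": "servo_tool", "body": {
  "moves": [
    [0, 0, 0, 0, 0, 0, 0.2],
    [0, 0, 0, 0, 0, 0, 0.2]
  ]
}}

```text
time: 5.88
tcp_pos: [0.4745, -0.129, 0.3179]
tool_rot: [-0.001, 0.761, 0.648, -0.0]
contact_force: [0.1, 0.1, -1.0]
finger_gap: 0.309
finger_force: 30.0
```

```bash
python3 -c "
from h import *
c=grab('wrist','w3.png'); print(-c['R'].T@c['t'])
goal([.464,-.2725,.26],-.16)"
```

```text
[ 0.48651186 -0.0549635   0.40130397]
t 5.92 tcp [ 0.4747 -0.1286  0.3181] yaw -0.159 gap 0.308 | shift [-0.1439  0.0123  0.058 ] turn [-0.0018 -0.0011  0.0008] j6 -0.35
```

View pics/w3.png

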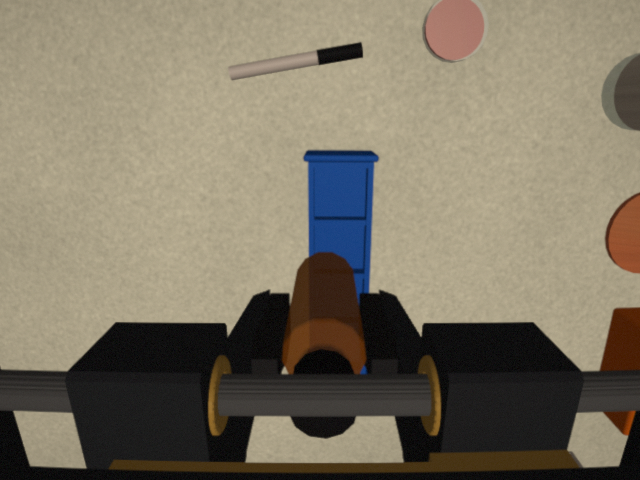

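The held vial hangs straight, and the rack's left end plate is at row ~156 (cols 304–378). Dividers show at rows 217 and 271. I'll check them against the triangulated rack pose.

```bash
python3 - <<'E'
from h import *
c=load('w3'); e=np.array([.159,.987]);C=np.array([.4762,-.197]);n=np.array([.987,-.159])
for nm,p,z in[('plateL',(305,158),.05),('plateR',(377,158),.05),('div1',(341,217),.05),('div2',(341,271),.05),('wallL1',(309,175),.05),('wallL2',(309,275),.05),('wallR1',(374,175),.05),('wallR2',(369,275),.05)]:
    X=onz(c,p,z)[:2]-C; print(nm,'rack x,y',(X@n).round(4),(X@e).round(4))
E
```

```text
plateL rack x,y -0.0289 0.1062
plateR rack x,y 0.0321 0.1063
div1 rack x,y 0.0022 0.0548
div2 rack x,y 0.0028 0.0039
wallL1 rack x,y -0.0257 0.0918
wallL2 rack x,y -0.0266 -0.0001
wallR1 rack x,y 0.03 0.0919
wallR2 rack x,y 0.0287 -0.0001
```

```bash
python3 -c "
from h import *
goal([.466,-.2713,.20],-.16)"
```

```text
t 5.92 tcp [ 0.4747 -0.1286  0.3181] yaw -0.159 gap 0.308 | shift [-0.1424  0.0142  0.118 ] turn [-0.0018 -0.0011  0.0008] j6 -0.35
```

Call:
{"method": "servo_tool", "body": {
  "moves": [
    [-0.05, 0.005, 0, 0, 0, 0, 0.2],
    [-0.1, 0.01, 0.02, 0, 0, 0, 0.2],
    [-0.142, 0.014, 0.06, 0, 0, 0, 0.2],
    [-0.142, 0.014, 0.1, 0, 0, 0, 0.2],
    [-0.142, 0.014, 0.118, 0, 0, 0, 0.2],
    [-0.142, 0.014, 0.118, 0, 0, 0, 0.2]
  ]
}}

```text
time: 6.68
tcp_pos: [0.4661, -0.2704, 0.2001]
tool_rot: [-0.001, 0.761, 0.649, -0.0]
contact_force: [1.1, 0.4, -0.2]
finger_gap: 0.307
finger_force: 30.0
```

```bash
python3 -c "
from h import *
goal([.466,-.2713,.1355],-.16)"
```

```text
t 6.67 tcp [ 0.4661 -0.2704  0.2001] yaw -0.158 gap 0.307 | shift [-0.001   0.0002  0.0646] turn [-0.0024 -0.0018  0.0019] j6 -0.59
```

Call:
{"method": "servo_tool", "body": {
  "moves": [
    [-0.001, 0, 0.03, 0, 0, 0, 0.2],
    [-0.001, 0, 0.05, 0, 0, 0, 0.2],
    [-0.001, 0, 0.058, 0, 0, 0, 0.2],
    [-0.001, 0, 0.062, 0, 0, 0, 0.2],
    [-0.001, 0, 0.0645, 0, 0, 0, 0.2],
    [-0.001, 0, 0.0645, 0, 0, 0, 0.2]
  ]
}}

```text
time: 7.42
tcp_pos: [0.4663, -0.2732, 0.1373]
tool_rot: [0.001, 0.761, 0.648, 0.0]
contact_force: [-0.8, 0.8, -0.1]
finger_gap: 0.31
finger_force: 30.0
```

Call:
{"method": "servo_tool", "body": {
  "moves": [
    [0, 0, 0.001, 0, 0, 0, 0.2],
    [0, 0, 0.001, 0, 0, 0, 0.2]
  ]
}}

```text
time: 7.68
tcp_pos: [0.466, -0.2731, 0.1358]
tool_rot: [0.0, 0.761, 0.648, 0.0]
contact_force: [0.6, 0.6, -2.0]
finger_gap: 0.308
finger_force: 30.0
```

Call:
{"method": "servo_tool", "body": {
  "moves": [
    [0, 0, 0.0015, 0, 0, 0, 0.2],
    [0, 0, 0.0015, 0, 0, 0, 0.2]
  ]
}}

```text
time: 7.92
tcp_pos: [0.4661, -0.2733, 0.1345]
tool_rot: [0.0, 0.761, 0.648, 0.0]
contact_force: [-1.1, 0.6, 3.3]
finger_gap: 0.307
finger_force: 30.0
```

Call:
{"method": "servo_tool", "body": {
  "moves": [
    [0, 0, 0, 0, 0, 0, 0.4],
    [0, 0, 0, 0, 0, 0, 0.6],
    [0, 0, 0, 0, 0, 0, 0.8],
    [0, 0, 0, 0, 0, 0, 0.8],
    [0, 0, -0.04, 0, 0, 0, 0.8],
    [0, 0, -0.1, 0, 0, 0, 0.8],
    [0, 0, -0.125, 0, 0, 0, 0.8],
    [0, 0, -0.125, 0, 0, 0, 0.8]
  ]
}}

```text
time: 8.93
tcp_pos: [0.4669, -0.2738, 0.2615]
tool_rot: [0.003, 0.761, 0.648, 0.0]
contact_force: [0.0, -0.3, -0.6]
finger_gap: 0.799
finger_force: 0.0
```

```bash
python3 -c "
from h import *
c=grab('top','t1.png')['img'][250:312,345:475,::-1]; s=grab('scene','s1.png')['img'][130:260,250:350,::-1]
can=np.zeros((250,800,3),np.uint8);can[:248,:520]=cv2.resize(c,None,fx=4,fy=4);b=cv2.resize(s,None,fx=1.9,fy=1.9);can[:247,520:710]=b
cv2.imwrite('pics/comp4.png',can)
goal([.582,.2515,.26],.09)"
```

```text
t 9.03 tcp [ 0.4655 -0.2727  0.258 ] yaw -0.16 gap 0.798 | shift [ 0.536   0.0315 -0.0017] turn [-0.001  -0.0009 -0.25  ] j6 -0.59
```

View pics/comp4.png

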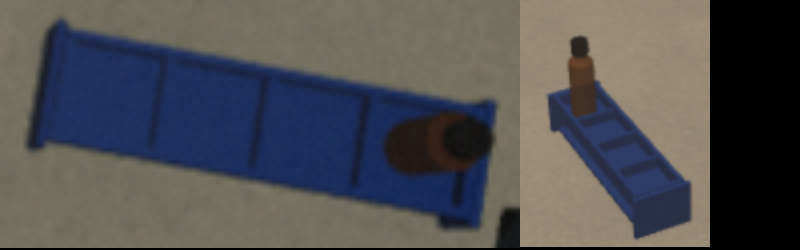

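Tall stands upright and centred in the right-end pocket (base at about (412,148) in the crop). Next is the dropper.

Call:
{"method": "servo_tool", "body": {
  "moves": [
    [0.06, 0.003, -0.01, 0, 0, -0.03, 0.8],
    [0.12, 0.007, -0.01, 0, 0, -0.06, 0.8],
    [0.18, 0.01, -0.01, 0, 0, -0.09, 0.8],
    [0.24, 0.014, -0.01, 0, 0, -0.12, 0.8],
    [0.3, 0.017, -0.01, 0, 0, -0.15, 0.8],
    [0.36, 0.021, -0.01, 0, 0, -0.18, 0.8],
    [0.42, 0.025, -0.01, 0, 0, -0.21, 0.8],
    [0.47, 0.028, -0.01, 0, 0, -0.25, 0.8]
  ]
}}

```text
time: 10.02
tcp_pos: [0.5676, 0.1887, 0.2663]
tool_rot: [-0.001, 0.674, 0.739, -0.002]
contact_force: [-0.2, -0.3, -0.1]
finger_gap: 0.802
finger_force: 0.0
```

```bash
python3 -c "
from h import *
goal([.582,.2515,.24],.09)"
```

```text
t 10.03 tcp [0.5676 0.1887 0.2663] yaw 0.092 gap 0.802 | shift [0.0612 0.0203 0.0262] turn [-0.0041  0.0001  0.0021] j6 0.03
```

Call:
{"method": "servo_tool", "body": {
  "moves": [
    [0.06, 0.018, 0.01, 0, 0, 0, 0.8],
    [0.06, 0.018, 0.02, 0, 0, 0, 0.8],
    [0.06, 0.018, 0.02, 0, 0, 0, 0.8],
    [0.06, 0.018, 0.02, 0, 0, 0, 0.8]
  ]
}}

```text
time: 10.52
tcp_pos: [0.5808, 0.2465, 0.2484]
tool_rot: [-0.0, 0.675, 0.738, -0.001]
contact_force: [0.7, -0.3, 0.2]
finger_gap: 0.801
finger_force: 0.0
```

```bash
python3 -c "
from h import *
goal([.582,.2515,.168],.09)
c=grab('wrist','w4.png')
"
```

```text
t 10.53 tcp [0.5808 0.2465 0.2484] yaw 0.088 gap 0.801 | shift [0.0049 0.0018 0.0804] turn [-0.0016  0.0005 -0.0016] j6 0.13
```

View pics/w4.png

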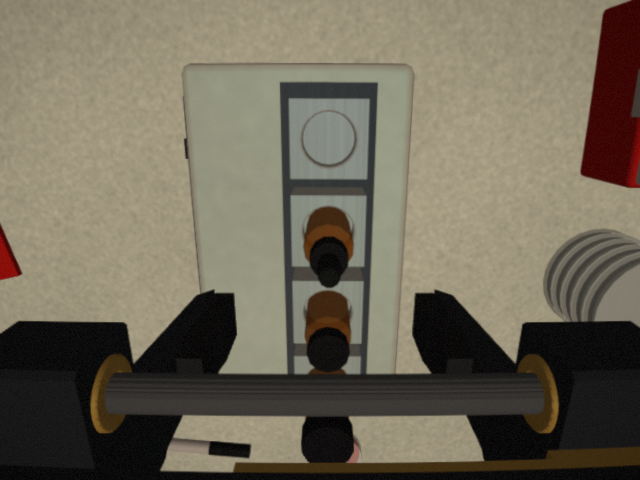

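The dropper sits between the fingers in x, with its bulb at (329,277) and collar at (328,258). The empty tall recess is at (329,138).

```bash
python3 - <<'E'
from h import *
c=load('w4');w=load('w1')
print(onz(c,(329,277),.160),onz(c,(328,258),.138),onz(c,(329,138),.085),tri((c,(329,276)),(w,(363,166))))
print(onz(c,(328,352),.134))
E
```

```text
[0.58246224 0.25114721 0.16      ] [0.58209483 0.2523132  0.138     ] [0.57800454 0.30782225 0.085     ] (array([0.580388  , 0.25495571, 0.1671754 ]), [0.0017089319630542352, 0.0017089319630544189])
[0.58737918 0.19587581 0.134     ]
```

Consistent: (0.582, 0.2515). Descend and grip.

Call:
{"method": "servo_tool", "body": {
  "moves": [
    [0.005, 0.002, 0.04, 0, 0, 0, 0.8],
    [0.005, 0.002, 0.08, 0, 0, 0, 0.8],
    [0.005, 0.002, 0.08, 0, 0, 0, 0.8],
    [0.005, 0.002, 0.08, 0, 0, 0, 0.5],
    [0.005, 0.002, 0.08, 0, 0, 0, 0.2],
    [0.005, 0.002, 0.08, 0, 0, 0, 0.2],
    [0.005, 0.002, 0.08, 0, 0, 0, 0.2],
    [0.005, 0.002, 0.08, 0, 0, 0, 0.2]
  ]
}}

```text
time: 11.58
tcp_pos: [0.5827, 0.2531, 0.1696]
tool_rot: [0.0, 0.675, 0.738, 0.0]
contact_force: [-1.1, -0.3, 2.4]
finger_gap: 0.305
finger_force: 30.0
```

Call:
{"method": "servo_tool", "body": {
  "moves": [
    [0, 0, -0.01, 0, 0, 0, 0.2],
    [0, 0, -0.03, 0, 0, 0, 0.2],
    [0, 0, -0.07, 0, 0, 0, 0.2],
    [0, 0, -0.12, 0, 0, 0, 0.2],
    [0, 0, -0.12, 0, 0, 0, 0.2],
    [0, 0, -0.12, 0, 0, 0, 0.2]
  ]
}}

```text
time: 12.32
tcp_pos: [0.5824, 0.253, 0.2897]
tool_rot: [0.0, 0.675, 0.738, 0.0]
contact_force: [-0.2, 0.1, -0.1]
finger_gap: 0.306
finger_force: 30.0
```

```bash
python3 -c "
from h import *
goal([.474,-.221,.29],-.16)"
```

```text
t 12.32 tcp [0.5824 0.253  0.2897] yaw 0.09 gap 0.306 | shift [-4.623e-01 -1.506e-01 -4.000e-04] turn [ 7.0e-04 -1.0e-04  2.5e-01] j6 0.13
```

Call:
{"method": "servo_tool", "body": {
  "moves": [
    [-0.03, -0.01, 0, 0, 0, 0.015, 0.2],
    [-0.09, -0.029, 0, 0, 0, 0.05, 0.2],
    [-0.15, -0.049, 0, 0, 0, 0.08, 0.2],
    [-0.21, -0.068, 0, 0, 0, 0.11, 0.2],
    [-0.265, -0.086, 0, 0, 0, 0.14, 0.2],
    [-0.32, -0.104, 0, 0, 0, 0.17, 0.2],
    [-0.375, -0.122, 0, 0, 0, 0.2, 0.2],
    [-0.42, -0.137, 0, 0, 0, 0.25, 0.2]
  ]
}}

```text
time: 13.32
tcp_pos: [0.4823, -0.1792, 0.2876]
tool_rot: [-0.001, 0.762, 0.647, -0.0]
contact_force: [0.0, 0.1, -0.1]
finger_gap: 0.303
finger_force: 30.0
```

Call:
{"method": "servo_tool", "body": {
  "moves": [
    [-0.02, -0.006, 0, 0, 0, 0, 0.2],
    [-0.03, -0.006, 0, 0, 0, 0, 0.2],
    [-0.03, -0.006, 0.04, 0, 0, 0, 0.2],
    [-0.03, -0.006, 0.04, 0, 0, 0, 0.2]
  ]
}}

```text
time: 13.82
tcp_pos: [0.4715, -0.2044, 0.2457]
tool_rot: [-0.004, 0.761, 0.649, -0.001]
contact_force: [-0.1, 0.8, -0.7]
finger_gap: 0.308
finger_force: 30.0
```

```bash
python3 -c "
from h import *
goal([.474,-.221,.1355],-.16)"
```

```text
t 13.82 tcp [ 0.4715 -0.2044  0.2457] yaw -0.159 gap 0.308 | shift [-0.0164  0.0059  0.1101] turn [-0.007  -0.0039  0.0005] j6 -0.48
```

Call:
{"method": "servo_tool", "body": {
  "moves": [
    [-0.0165, 0.005, 0, 0, 0, 0, 0.2],
    [-0.0165, 0.005, 0.03, 0, 0, 0, 0.2],
    [-0.0165, 0.005, 0.07, 0, 0, 0, 0.2],
    [-0.0165, 0.005, 0.09, 0, 0, 0, 0.2],
    [-0.0165, 0.005, 0.1, 0, 0, 0, 0.2],
    [-0.0165, 0.005, 0.1, 0, 0, 0, 0.2]
  ]
}}

```text
time: 14.58
tcp_pos: [0.476, -0.2239, 0.1497]
tool_rot: [0.0, 0.761, 0.648, 0.0]
contact_force: [-0.1, 0.7, -0.5]
finger_gap: 0.301
finger_force: 30.0
```

```bash
python3 -c "
from h import *
goal([.474,-.221,.1355],-.16)"
```

```text
t 14.57 tcp [ 0.476  -0.2239  0.1497] yaw -0.16 gap 0.301 | shift [ 0.0026 -0.0024  0.0142] turn [0.0006 0.0004 0.0001] j6 -0.51
```

Call:
{"method": "servo_tool", "body": {
  "moves": [
    [0.0025, -0.002, 0.006, 0, 0, 0, 0.2],
    [0.0025, -0.002, 0.01, 0, 0, 0, 0.2],
    [0.0025, -0.002, 0.013, 0, 0, 0, 0.2],
    [0.0025, -0.002, 0.013, 0, 0, 0, 0.2],
    [0.0025, -0.002, 0.013, 0, 0, 0, 0.2]
  ]
}}

```text
time: 15.2
tcp_pos: [0.474, -0.2206, 0.1363]
tool_rot: [0.0, 0.761, 0.648, 0.0]
contact_force: [0.3, -0.2, -0.2]
finger_gap: 0.304
finger_force: 30.0
```

Call:
{"method": "servo_tool", "body": {
  "moves": [
    [0, 0, 0.0015, 0, 0, 0, 0.2],
    [0, 0, 0.0015, 0, 0, 0, 0.2]
  ]
}}

```text
time: 15.45
tcp_pos: [0.4739, -0.2206, 0.1347]
tool_rot: [0.0, 0.761, 0.648, 0.0]
contact_force: [-0.0, -0.2, -0.3]
finger_gap: 0.307
finger_force: 30.0
```

Call:
{"method": "servo_tool", "body": {
  "moves": [
    [0, 0, 0.0008, 0, 0, 0, 0.2],
    [0, 0, 0.0008, 0, 0, 0, 0.2]
  ]
}}

```text
time: 15.7
tcp_pos: [0.474, -0.2207, 0.1346]
tool_rot: [0.0, 0.761, 0.648, -0.0]
contact_force: [-1.5, -0.2, 6.9]
finger_gap: 0.304
finger_force: 30.0
```

Call:
{"method": "servo_tool", "body": {
  "moves": [
    [0, 0, 0, 0, 0, 0, 0.4],
    [0, 0, 0, 0, 0, 0, 0.6],
    [0, 0, 0, 0, 0, 0, 0.8],
    [0, 0, 0, 0, 0, 0, 0.8],
    [0, 0, -0.04, 0, 0, 0, 0.8],
    [0, 0, -0.1, 0, 0, 0, 0.8],
    [0, 0, -0.12, 0, 0, 0, 0.8],
    [0, 0, -0.12, 0, 0, 0, 0.8]
  ]
}}

```text
time: 16.7
tcp_pos: [0.4747, -0.2211, 0.2557]
tool_rot: [0.002, 0.761, 0.648, 0.0]
contact_force: [0.5, 0.0, 0.1]
finger_gap: 0.803
finger_force: 0.0
```

```bash
python3 -c "
from h import *
goal([.587,.196,.24],.09)"
```

```text
t 16.7 tcp [ 0.4747 -0.2211  0.2557] yaw -0.16 gap 0.803 | shift [0.4297 0.0444 0.015 ] turn [ 0.0034  0.0024 -0.2499] j6 -0.5
```

Call:
{"method": "servo_tool", "body": {
  "moves": [
    [0.055, 0.006, 0, 0, 0, -0.03, 0.8],
    [0.11, 0.011, 0, 0, 0, -0.06, 0.8],
    [0.165, 0.017, 0, 0, 0, -0.09, 0.8],
    [0.22, 0.023, 0, 0, 0, -0.12, 0.8],
    [0.275, 0.029, 0, 0, 0, -0.16, 0.8],
    [0.33, 0.034, 0, 0, 0, -0.2, 0.8],
    [0.385, 0.04, 0, 0, 0, -0.25, 0.8],
    [0.42, 0.044, 0, 0, 0, -0.25, 0.8]
  ]
}}

```text
time: 17.7
tcp_pos: [0.5835, 0.1895, 0.2513]
tool_rot: [-0.001, 0.674, 0.739, -0.001]
contact_force: [0.8, -0.0, 0.9]
finger_gap: 0.802
finger_force: 0.0
```

Call:
{"method": "servo_tool", "body": {
  "moves": [
    [0, 0, 0.01, 0, 0, 0, 0.8],
    [0, 0, 0.01, 0, 0, 0, 0.8]
  ]
}}

```text
time: 17.95
tcp_pos: [0.5827, 0.1864, 0.2408]
tool_rot: [-0.002, 0.675, 0.738, -0.002]
contact_force: [-0.6, -0.0, -0.3]
finger_gap: 0.796
finger_force: 0.0
```

```bash
python3 -c "
from h import *
goal([.587,.196,.153],.09)"
```

```text
t 17.95 tcp [0.5827 0.1864 0.2408] yaw 0.09 gap 0.796 | shift [0.0092 0.0056 0.0878] turn [-0.0052  0.0006  0.0001] j6 0.03
```

Call:
{"method": "servo_tool", "body": {
  "moves": [
    [0.009, 0.005, 0.01, 0, 0, 0, 0.8],
    [0.009, 0.005, 0.05, 0, 0, 0, 0.8],
    [0.009, 0.005, 0.08, 0, 0, 0, 0.8],
    [0.009, 0.005, 0.08, 0, 0, 0, 0.8],
    [0.009, 0.005, 0.08, 0, 0, 0, 0.8]
  ]
}}

```text
time: 18.58
tcp_pos: [0.5891, 0.1962, 0.1648]
tool_rot: [0.0, 0.675, 0.738, 0.001]
contact_force: [0.7, 1.3, -0.1]
finger_gap: 0.801
finger_force: 0.0
```

```bash
python3 -c "
from h import *
goal([.587,.196,.153],.09)"
```

```text
t 18.57 tcp [0.5891 0.1962 0.1648] yaw 0.089 gap 0.801 | shift [-0.     -0.0022  0.0118] turn [ 0.0014 -0.0001 -0.0008] j6 0.04
```

Call:
{"method": "servo_tool", "body": {
  "moves": [
    [0, -0.002, 0.01, 0, 0, 0, 0.8],
    [0, -0.002, 0.01, 0, 0, 0, 0.8],
    [0, -0.002, 0.01, 0, 0, 0, 0.5],
    [0, -0.002, 0.01, 0, 0, 0, 0.2],
    [0, -0.002, 0.01, 0, 0, 0, 0.2],
    [0, -0.002, 0.01, 0, 0, 0, 0.2],
    [0, -0.002, 0.01, 0, 0, 0, 0.2]
  ]
}}

```text
time: 19.45
tcp_pos: [0.5865, 0.1963, 0.1539]
tool_rot: [0.0, 0.675, 0.738, 0.0]
contact_force: [0.4, -0.2, -0.4]
finger_gap: 0.304
finger_force: 30.0
```

Call:
{"method": "servo_tool", "body": {
  "moves": [
    [0, 0, -0.01, 0, 0, 0, 0.2],
    [0, 0, -0.03, 0, 0, 0, 0.2],
    [0, 0, -0.07, 0, 0, 0, 0.2],
    [0, 0, -0.12, 0, 0, 0, 0.2],
    [0, 0, -0.12, 0, 0, 0, 0.2],
    [0, 0, -0.12, 0, 0, 0, 0.2]
  ]
}}

```text
time: 20.2
tcp_pos: [0.5863, 0.1963, 0.2745]
tool_rot: [0.0, 0.675, 0.738, 0.0]
contact_force: [1.1, 0.4, -0.8]
finger_gap: 0.305
finger_force: 30.0
```

```bash
python3 -c "
from h import *
goal([.482,-.171,.27],-.16)"
```

```text
t 20.2 tcp [0.5863 0.1963 0.2745] yaw 0.09 gap 0.305 | shift [-0.3565 -0.1369  0.0044] turn [ 9.000e-04 -1.000e-04  2.501e-01] j6 0.04
```

Call:
{"method": "servo_tool", "body": {
  "moves": [
    [-0.04, -0.015, 0, 0, 0, 0.03, 0.2],
    [-0.09, -0.035, 0, 0, 0, 0.06, 0.2],
    [-0.14, -0.054, 0, 0, 0, 0.1, 0.2],
    [-0.19, -0.073, 0, 0, 0, 0.13, 0.2],
    [-0.24, -0.092, 0, 0, 0, 0.17, 0.2],
    [-0.29, -0.111, 0, 0, 0, 0.21, 0.2],
    [-0.33, -0.127, 0, 0, 0, 0.25, 0.2],
    [-0.356, -0.137, 0, 0, 0, 0.25, 0.2]
  ]
}}

```text
time: 21.2
tcp_pos: [0.4804, -0.172, 0.2723]
tool_rot: [-0.001, 0.762, 0.648, -0.001]
contact_force: [0.0, 0.0, -1.3]
finger_gap: 0.309
finger_force: 30.0
```

Call:
{"method": "servo_tool", "body": {
  "moves": [
    [0, 0, 0.02, 0, 0, 0, 0.2],
    [0, 0, 0.05, 0, 0, 0, 0.2],
    [0, 0, 0.05, 0, 0, 0, 0.2]
  ]
}}

```text
time: 21.58
tcp_pos: [0.4798, -0.1694, 0.2204]
tool_rot: [-0.004, 0.761, 0.648, -0.001]
contact_force: [-0.4, 1.0, -0.6]
finger_gap: 0.305
finger_force: 30.0
```

```bash
python3 -c "
from h import *
goal([.482,-.171,.119],-.16)
c=grab('wrist','w5.png')"
```

```text
t 21.57 tcp [ 0.4798 -0.1694  0.2204] yaw -0.16 gap 0.305 | shift [-0.0016  0.0032  0.1014] turn [-0.0073 -0.0032 -0.0003] j6 -0.41
```

View pics/w5.png

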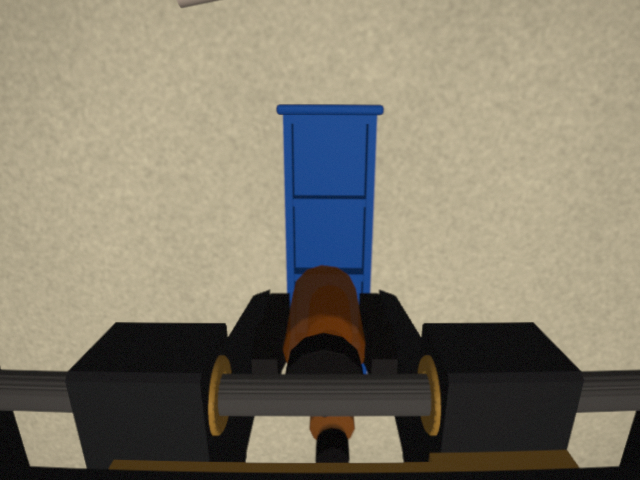

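The short vial hangs straight above its pocket and is lined up with the rack axis (dividers at rows 197 and 270, axis col ≈ 330). Descending.

Call:
{"method": "servo_tool", "body": {
  "moves": [
    [-0.002, 0.003, 0.03, 0, 0, 0, 0.2],
    [-0.002, 0.003, 0.06, 0, 0, 0, 0.2],
    [-0.002, 0.003, 0.08, 0, 0, 0, 0.2],
    [-0.002, 0.003, 0.085, 0, 0, 0, 0.2],
    [-0.002, 0.003, 0.085, 0, 0, 0, 0.2]
  ]
}}

```text
time: 22.25
tcp_pos: [0.4851, -0.1732, 0.1396]
tool_rot: [0.0, 0.761, 0.648, 0.0]
contact_force: [-0.6, -0.4, -1.1]
finger_gap: 0.309
finger_force: 30.0
```

```bash
python3 -c "
from h import *
goal([.482,-.171,.119],-.16)
c=load('w5'); e=np.array([.159,.987]);C=np.array([.4782,-.1958]);n=np.array([.987,-.159])
for p in[(330,109),(330.5,197),(329,270),(284,150),(376,150)]:
    X=onz(c,p,.05)[:2]-C; print((X@n).round(4),(X@e).round(4))"
```

```text
t 22.25 tcp [ 0.4851 -0.1732  0.1396] yaw -0.16 gap 0.309 | shift [ 0.0016 -0.0034  0.0206] turn [0.0007 0.0003 0.0003] j6 -0.41
-0.0002 0.1047
0.0004 0.0517
-0.0004 0.0027
-0.0281 0.0807
0.0279 0.0808
```

Call:
{"method": "servo_tool", "body": {
  "moves": [
    [0.0015, -0.003, 0.008, 0, 0, 0, 0.2],
    [0.0015, -0.003, 0.014, 0, 0, 0, 0.2],
    [0.0015, -0.003, 0.018, 0, 0, 0, 0.2],
    [0.0015, -0.003, 0.0195, 0, 0, 0, 0.2],
    [0.0015, -0.003, 0.0195, 0, 0, 0, 0.2]
  ]
}}

```text
time: 22.88
tcp_pos: [0.4819, -0.1711, 0.1193]
tool_rot: [-0.0, 0.761, 0.648, -0.0]
contact_force: [-0.2, 0.3, 0.0]
finger_gap: 0.31
finger_force: 30.0
```

Call:
{"method": "servo_tool", "body": {
  "moves": [
    [0, 0, 0.001, 0, 0, 0, 0.2],
    [0, 0, 0.001, 0, 0, 0, 0.2]
  ]
}}

```text
time: 23.12
tcp_pos: [0.4821, -0.1712, 0.1188]
tool_rot: [0.0, 0.761, 0.648, 0.0]
contact_force: [-1.1, 0.1, 3.3]
finger_gap: 0.309
finger_force: 30.0
```

Contact felt (3.3 N). Release and rise.

Call:
{"method": "servo_tool", "body": {
  "moves": [
    [0, 0, 0, 0, 0, 0, 0.4],
    [0, 0, 0, 0, 0, 0, 0.6],
    [0, 0, 0, 0, 0, 0, 0.8],
    [0, 0, 0, 0, 0, 0, 0.8],
    [0, 0, -0.04, 0, 0, 0, 0.8],
    [0, 0, -0.1, 0, 0, 0, 0.8],
    [0, 0, -0.13, 0, 0, 0, 0.8],
    [0, 0, -0.13, 0, 0, 0, 0.8]
  ]
}}

```text
time: 24.12
tcp_pos: [0.4832, -0.1718, 0.2512]
tool_rot: [0.003, 0.761, 0.648, 0.001]
contact_force: [0.2, -0.5, 0.1]
finger_gap: 0.797
finger_force: 0.0
```

```bash
python3 -c "
from h import *
goal([.592,.140,.24],.09)"
```

```text
t 24.12 tcp [ 0.4832 -0.1718  0.2512] yaw -0.16 gap 0.797 | shift [0.3252 0.0577 0.0107] turn [ 0.0052  0.0031 -0.25  ] j6 -0.41
```

Call:
{"method": "servo_tool", "body": {
  "moves": [
    [0.05, 0.009, 0, 0, 0, -0.04, 0.8],
    [0.1, 0.018, 0, 0, 0, -0.08, 0.8],
    [0.15, 0.027, 0, 0, 0, -0.12, 0.8],
    [0.2, 0.035, 0, 0, 0, -0.16, 0.8],
    [0.25, 0.044, 0, 0, 0, -0.2, 0.8],
    [0.3, 0.053, 0, 0, 0, -0.25, 0.8],
    [0.325, 0.058, 0, 0, 0, -0.25, 0.8],
    [0.325, 0.058, 0, 0, 0, -0.25, 0.8]
  ]
}}

```text
time: 25.12
tcp_pos: [0.5902, 0.1422, 0.246]
tool_rot: [-0.001, 0.674, 0.739, -0.001]
contact_force: [0.1, -0.2, -0.3]
finger_gap: 0.797
finger_force: 0.0
```

Call:
{"method": "servo_tool", "body": {
  "moves": [
    [0, 0, 0.03, 0, 0, 0, 0.8],
    [0, 0, 0.03, 0, 0, 0, 0.8],
    [0, 0, 0.03, 0, 0, 0, 0.8]
  ]
}}

```text
time: 25.5
tcp_pos: [0.5908, 0.1397, 0.2184]
tool_rot: [-0.0, 0.675, 0.738, -0.0]
contact_force: [0.7, -0.1, 1.7]
finger_gap: 0.8
finger_force: 0.0
```

```bash
python3 -c "
from h import *
goal([.592,.140,.153],.09)"
```

```text
t 25.5 tcp [0.5908 0.1397 0.2184] yaw 0.089 gap 0.8 | shift [0.0002 0.0012 0.0654] turn [-0.0006  0.0001 -0.001 ] j6 -0.05
```

Call:
{"method": "servo_tool", "body": {
  "moves": [
    [0, 0.001, 0.03, 0, 0, 0, 0.8],
    [0, 0.001, 0.055, 0, 0, 0, 0.8],
    [0, 0.001, 0.06, 0, 0, 0, 0.8],
    [0, 0.001, 0.06, 0, 0, 0, 0.8],
    [0, 0.001, 0.06, 0, 0, 0, 0.8]
  ]
}}

```text
time: 26.12
tcp_pos: [0.5928, 0.1406, 0.16]
tool_rot: [0.001, 0.675, 0.738, 0.001]
contact_force: [0.0, 0.2, -0.2]
finger_gap: 0.797
finger_force: 0.0
```

Call:
{"method": "servo_tool", "body": {
  "moves": [
    [0, -0.001, 0.007, 0, 0, 0, 0.8],
    [0, -0.001, 0.007, 0, 0, 0, 0.8],
    [0, -0.001, 0.007, 0, 0, 0, 0.5],
    [0, -0.001, 0.007, 0, 0, 0, 0.2],
    [0, -0.001, 0.007, 0, 0, 0, 0.2],
    [0, -0.001, 0.007, 0, 0, 0, 0.2],
    [0, -0.001, 0.007, 0, 0, 0, 0.2]
  ]
}}

```text
time: 27.0
tcp_pos: [0.5909, 0.1406, 0.1513]
tool_rot: [-0.0, 0.675, 0.738, -0.0]
contact_force: [-0.4, -0.3, -0.3]
finger_gap: 0.327
finger_force: 33.3
```

Call:
{"method": "servo_tool", "body": {
  "moves": [
    [0, 0, 0, 0, 0, 0, 0.2],
    [0, 0, 0, 0, 0, 0, 0.2],
    [0, 0, 0, 0, 0, 0, 0.2]
  ]
}}

```text
time: 27.38
tcp_pos: [0.5909, 0.1406, 0.1513]
tool_rot: [-0.0, 0.675, 0.738, -0.0]
contact_force: [-0.1, -0.8, -0.8]
finger_gap: 0.327
finger_force: 33.3
```

The gap of 0.327 is a bit above the 0.305 seen on glass, so the pad may be touching the cap rim. I'll lift a little and look.

Call:
{"method": "servo_tool", "body": {
  "moves": [
    [0, 0, -0.005, 0, 0, 0, 0.2],
    [0, 0, -0.01, 0, 0, 0, 0.2],
    [0, 0, -0.02, 0, 0, 0, 0.2],
    [0, 0, -0.02, 0, 0, 0, 0.2]
  ]
}}

```text
time: 27.88
tcp_pos: [0.5917, 0.1406, 0.1728]
tool_rot: [0.001, 0.675, 0.738, 0.001]
contact_force: [0.6, -0.2, -0.6]
finger_gap: 0.328
finger_force: 33.3
```

```bash
python3 -c "
from h import *
goal([.592,.140,.27],.09)
a=grab('wrist','w6.png')['img'][180:440,220:430,::-1];b=grab('scene','s6.png')['img'][170:370,290:440,::-1]
can=np.zeros((600,800,3),np.uint8);x=cv2.resize(a,None,fx=1.9,fy=1.9);can[:x.shape[0],:x.shape[1]]=x;y=cv2.resize(b,None,fx=2.6,fy=2.6);can[:y.shape[0],410:410+y.shape[1]]=y
cv2.imwrite('pics/comp6.png',can)"
```

```text
t 27.88 tcp [0.5917 0.1406 0.1728] yaw 0.09 gap 0.328 | shift [-0.0007  0.0005 -0.0972] turn [0.0025 0.0001 0.    ] j6 -0.05
```

View pics/comp6.png

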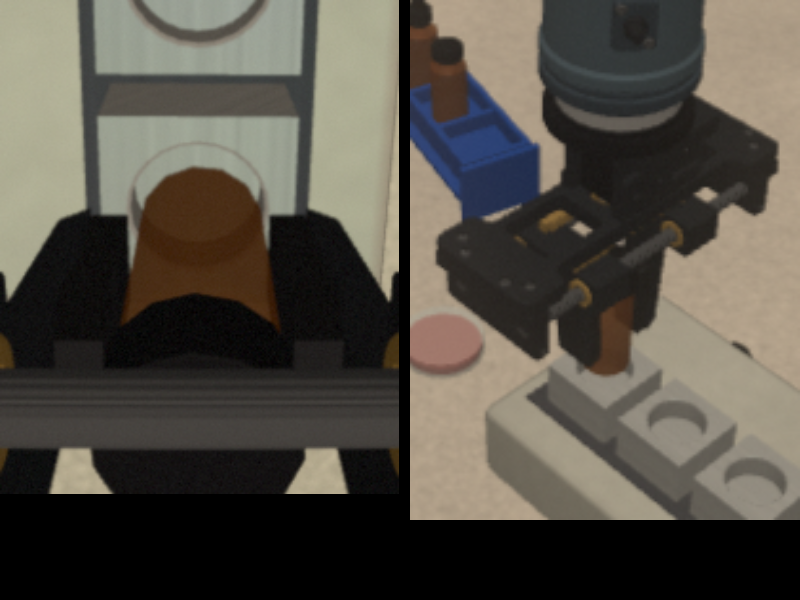

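The vial hangs upright and clears its block (its base is above the recess). Carry on.

Call:
{"method": "servo_tool", "body": {
  "moves": [
    [0, 0, -0.03, 0, 0, 0, 0.2],
    [0, 0, -0.07, 0, 0, 0, 0.2],
    [0, 0, -0.095, 0, 0, 0, 0.2],
    [0, 0, -0.095, 0, 0, 0, 0.2]
  ]
}}

```text
time: 28.48
tcp_pos: [0.592, 0.1406, 0.2685]
tool_rot: [0.002, 0.675, 0.738, 0.002]
contact_force: [0.3, -0.0, -0.7]
finger_gap: 0.325
finger_force: 33.3
```

```bash
python3 -c "
from h import *
goal([.4904,-.1203,.26],-.16)"
```

```text
t 28.48 tcp [0.592  0.1406 0.2685] yaw 0.09 gap 0.325 | shift [-0.2508 -0.1247  0.008 ] turn [ 0.0044 -0.0003  0.25  ] j6 -0.05
```

Call:
{"method": "servo_tool", "body": {
  "moves": [
    [-0.03, -0.015, 0, 0, 0, 0.03, 0.2],
    [-0.07, -0.035, 0, 0, 0, 0.07, 0.2],
    [-0.115, -0.057, 0, 0, 0, 0.12, 0.2],
    [-0.16, -0.08, 0, 0, 0, 0.17, 0.2],
    [-0.205, -0.102, 0, 0, 0, 0.21, 0.2],
    [-0.24, -0.12, 0, 0, 0, 0.25, 0.2],
    [-0.251, -0.125, 0, 0, 0, 0.25, 0.2],
    [-0.251, -0.125, 0, 0, 0, 0.25, 0.2]
  ]
}}

```text
time: 29.48
tcp_pos: [0.4886, -0.1207, 0.2653]
tool_rot: [-0.001, 0.762, 0.648, -0.0]
contact_force: [0.4, 1.0, -0.2]
finger_gap: 0.325
finger_force: 33.3
```

Call:
{"method": "servo_tool", "body": {
  "moves": [
    [0, 0, 0.04, 0, 0, 0, 0.2],
    [0, 0, 0.09, 0, 0, 0, 0.2],
    [0, 0, 0.12, 0, 0, 0, 0.2],
    [0, 0, 0.12, 0, 0, 0, 0.2],
    [0, 0, 0.12, 0, 0, 0, 0.2]
  ]
}}

```text
time: 30.1
tcp_pos: [0.4899, -0.1201, 0.1473]
tool_rot: [0.001, 0.761, 0.649, 0.0]
contact_force: [0.5, -0.8, 1.0]
finger_gap: 0.324
finger_force: 33.3
```

```bash
python3 -c "
from h import *
goal([.4904,-.1203,.1163],-.16)"
```

```text
t 30.1 tcp [ 0.4899 -0.1201  0.1473] yaw -0.159 gap 0.324 | shift [-0.0001  0.0005  0.031 ] turn [0.0013 0.0002 0.0013] j6 -0.32
```

Call:
{"method": "servo_tool", "body": {
  "moves": [
    [0, 0, 0.012, 0, 0, 0, 0.2],
    [0, 0, 0.022, 0, 0, 0, 0.2],
    [0, 0, 0.027, 0, 0, 0, 0.2],
    [0, 0, 0.029, 0, 0, 0, 0.2],
    [0, 0, 0.029, 0, 0, 0, 0.2]
  ]
}}

```text
time: 30.72
tcp_pos: [0.489, -0.1207, 0.1173]
tool_rot: [-0.0, 0.761, 0.648, -0.0]
contact_force: [0.1, -0.3, -0.4]
finger_gap: 0.329
finger_force: 33.3
```

Call:
{"method": "servo_tool", "body": {
  "moves": [
    [0, 0, 0.001, 0, 0, 0, 0.2],
    [0, 0, 0.001, 0, 0, 0, 0.2]
  ]
}}

```text
time: 30.98
tcp_pos: [0.4891, -0.1207, 0.1165]
tool_rot: [0.0, 0.761, 0.648, 0.0]
contact_force: [0.8, -0.2, -0.9]
finger_gap: 0.327
finger_force: 33.3
```

Call:
{"method": "servo_tool", "body": {
  "moves": [
    [0, 0, 0.0007, 0, 0, 0, 0.2],
    [0, 0, 0.0007, 0, 0, 0, 0.2]
  ]
}}

```text
time: 31.22
tcp_pos: [0.4893, -0.1208, 0.1161]
tool_rot: [0.0, 0.761, 0.648, 0.0]
contact_force: [-0.7, -0.2, 3.1]
finger_gap: 0.325
finger_force: 32.9
```

Contact (3.1 N). Release, rise and move clear.

Call:
{"method": "servo_tool", "body": {
  "moves": [
    [0, 0, 0, 0, 0, 0, 0.4],
    [0, 0, 0, 0, 0, 0, 0.6],
    [0, 0, 0, 0, 0, 0, 0.8],
    [0, 0, 0, 0, 0, 0, 0.8],
    [0, 0, -0.04, 0, 0, 0, 0.8],
    [0, 0, -0.1, 0, 0, 0, 0.8],
    [0, 0, -0.16, 0, 0, 0, 0.8],
    [0, 0, -0.18, 0, 0, 0, 0.8]
  ]
}}

```text
time: 32.22
tcp_pos: [0.4903, -0.1213, 0.3002]
tool_rot: [0.003, 0.761, 0.648, 0.001]
contact_force: [1.3, -0.6, -0.4]
finger_gap: 0.798
finger_force: 0.0
```

Call:
{"method": "servo_tool", "body": {
  "moves": [
    [0.06, -0.06, 0, 0, 0, 0, 0.8],
    [0.12, -0.1, 0, 0, 0, 0, 0.8],
    [0.18, -0.1, 0, 0, 0, 0, 0.8],
    [0.24, -0.1, 0, 0, 0, 0, 0.8],
    [0.24, -0.1, 0, 0, 0, 0, 0.8],
    [0.24, -0.1, 0, 0, 0, 0, 0.8]
  ]
}}

```text
time: 32.98
tcp_pos: [0.4281, 0.1335, 0.2956]
tool_rot: [-0.0, 0.76, 0.65, -0.0]
contact_force: [0.5, -0.6, -0.1]
finger_gap: 0.801
finger_force: 0.0
```

```bash
python3 -c "
from h import *
c=grab('top','t7.png')['img'][240:312,345:475,::-1]; s=grab('scene','s7.png')['img'][110:260,240:350,::-1]
can=np.zeros((300,800,3),np.uint8);can[:288,:520]=cv2.resize(c,None,fx=4,fy=4);b=cv2.resize(s,None,fx=2,fy=2);can[:300,520:740]=b
cv2.imwrite('pics/comp7.png',can)
T=load('top7'[:0]+'t7'); e=np.array([.159,.987]);C=np.array([.4782,-.1958])
for k in(-76.5,-25.5,25.5,76.5): print('pocket floor px in crop',((proj(T,[*(C+e*k/1000),.035])[0]-[345,240])*4).round(0))
goal([.5,0,.3],-.16)"
```

```text
pocket floor px in crop [406. 188.]
pocket floor px in crop [305. 169.]
pocket floor px in crop [205. 151.]
pocket floor px in crop [104. 132.]
t 33.08 tcp [0.4284 0.1318 0.2955] yaw -0.16 gap 0.8 | shift [-0.1188  0.0917 -0.0045] turn [-0.0003  0.0005  0.0005] j6 0.19
```

View pics/comp7.png

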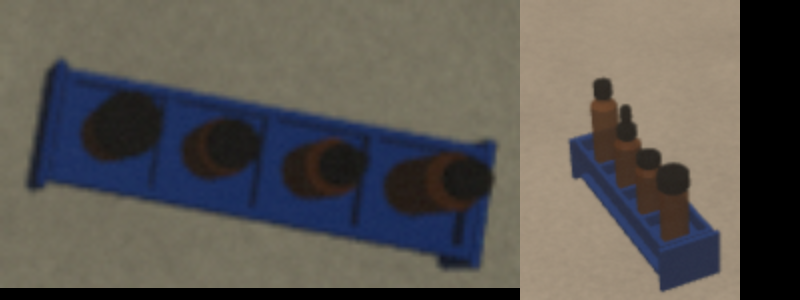

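All four vials stand upright in the rack. From right to left they are tall, dropper, short, widecap, with bases at about (410,188), (309,170), (208,150), (107,135), each within about 2 mm of its predicted pocket centre.

```bash
python3 -c "
from plant import hand_in
print(hand_in())"
```

```text
the job is handed in; nothing more can be done
None
```

All four vials are in the rack in reverse order (tall, dropper, short, widecap from the right end), upright, released and close to their pocket centres in the final pictures; the job was handed in at about 33 s, and the hand-in returned no verdict.

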